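Prop up the regulator's dial guard and turn the dial to its set stop

ROBOT

A 7-joint arm with a two-finger parallel gripper is mounted at the origin on a cart in front of the work surface, level with it; the furniture and walls round the work are solid. World frame = base frame: x ahead of the robot, y to its left, z up, the work surface at z = 0. Lengths are in m, angles in rad, forces in N, time in s.
With the tool pointing down it reaches from about 0.4 to 0.85 m from the base axis. Payload 4.5 kg.
Tool frame: the origin (TCP) lies between the finger pads; the fingertips stand 17 mm ahead of it and the grasp point (between the pads) lies 2 mm behind it; z points along the fingers, y is the line along which they close (so a half turn about z gives the same grasp; the last joint's range is limited). The gripper opens to 85 mm and grips with 20 to 120 N. Pads are 22 mm wide; open, the fingers measure 114 mm over their backs; the gripper's body (76 mm by 85 mm) begins 54 mm behind the grasp point. The pads swing forward as they close: fully open they stand 13 mm farther back than shut.
Start: joints at [1.194, 0.689, -0.195, 1.565, 0.157, 0.902, -0.215], TCP at [0.25, -0.573, 0.22] pointing down, gripper open.
Joint ranges: [-3.01, 3.01], [-0.46, 2.08], [-1.47, 1.51], [0.13, 2.56], [-1, 4.14], [0.04, 2.09], [-2.66, 2.66]. Speed limits (rad/s): [2.57, 2.57, 3.14, 3.14, 3.14, 3.14, 3.14].

INTERFACE

Orientations are given as a rotation vector (axis times angle).
In Python, from bench import env gives the robot as it stands.
- The arm moves only by the tool drive_tool, never from a script. Its argument "commands" is a list of rows, each a list of 7 numbers: the shift along the world's x, y, z in cm, then the turn, a rotation vector about the world's x, y, z in degrees, then the opening, from 0 (shut) to 1 (fully open). A call has 1 to 12 rows; each row shifts and turns the commanded pose from where the row before left it; what a row does not reach is not made up. A row lasts 1/8 s, in which the tool goes at most 62.5 mm and 10.7 degrees, less where a joint would pass 70% of its speed; a pose out of reach is approached as far as the arm can. A call is refused whole if a number of a shift passes 6.25 or a number of a turn 10.7, either way. A call with a gripper value outside its range is refused whole. The fingers move at their own pace and stop on an object; the grip force is fixed at half the most. Time passes only in rows, so rows that do not move let the fingers close. It gives the time, the measured TCP pose, the force, the opening and the grip force at its end, in the units of the state.
- env.get_obs(): the state, without advancing time (a new reading comes with each control period).
- env.grab_frame(name): name is "scene" or "top"; returns a dict with "frame" (480x640x3 uint8, red, green, blue), "K" (3x3 intrinsics, pixels), "R" (3x3) and "t" (3): a world point X has camera coordinates R X + t. Camera axes: x right, y down, z forward; pixel columns grow to the right and rows downward; lengths in m; the calibration is good to about 2 mm. A picture is of the moment at which its call begins. There is no depth.
- env.sign_off(): hands the job in; it is judged then, once.
The state is a dict: "time_s": time; "qpos": joint angles; "qd": joint speeds; "joint_efforts": joint torques, N m; "position": TCP position; "tool_rot": TCP orientation; "force": force on the tool from outside, world axes, zero at the start; "wrist_torque": the same for the moment, N m; "opening": opening from 0.0 (shut) to 1.0 (fully open); "grip_force": force on a finger pad.
Only numpy, scipy, OpenCV 4.12 (cv2) and the standard library are available. Lean on these libraries where they do the work, as an engineer would, in place of code of your own. Each camera call takes 0.05 s, during which the arm holds its last target. There are 200 camera calls.

TASK

Somebody has turned down the still's power regulator: open the spring-loaded clear guard by its yellow pull until the steel stay leg on its left edge drops behind its catch, and let the guard down by hand so that it stands propped on the stay. Then turn the black dial knob clockwise until its red finger rests snugly against the brass stop lug, feeling for the stop gently, as the lug's collar is held only by friction and must not be forced. Leave the guard propped open and the dial on its stop, and do not disturb the things lying around.

Things in the scene. Friction and masses are not known exactly. Their poses are not given: they have to be found in the camera images.
- regulator: grey metal bench power regulator, fixed to the table, 205 (x) x 170 (y) mm, flat top panel 58 mm above the table, front (switch, green lamp) to -x. Origin on the table under the case, 100 mm behind its front face, midway across; x to its back, y to the left seen from its front. In this frame the guard's hinge line runs along y at x = +85, z = 108 mm; the dial's upright axis is at x = -12, y = 0
- guard (a joint): hinge of the clear flip guard, rad: 0 shut (level), grows as its front edge swings up and back, 1.57 upright, end stop 2.00. Plate 140 mm from hinge to front edge, 124 mm wide, 4 mm thick. A spring shuts it: it pulls 0.5 to 2 N at the yellow pull all the way and snaps it shut if let go too early. Propped, it stands at about 1.56 rad and leaves room for a gripper over the knob
- stay_foot (a point): foot pin of the steel stay leg, 107 mm long, which hangs on the guard's left edge. As the guard rises the foot slides back along a rack on the panel by itself, climbs a ramp, and at about 1.72 rad of the guard drops 4 mm behind a catch. Let down again, the guard comes to rest on the stay at about 1.56 rad, where the load on the yellow pull ends
- guard_tab (a point): centre of the bar of the guard's yellow T-shaped pull: a flat-ended round bar along y, 16 mm thick, 26 mm long, on a 12 mm wide stem 24 mm out from the middle of the guard's front edge, 164 mm from the hinge line; guard shut, it is 108 mm above the table and 50 mm above the panel. Pinched on its two ends (along y) it can turn between the fingers as it swings
- dial_knob (a joint): black fluted dial knob, rad, grows clockwise seen from above; stays where it is left (friction 0.04 to 0.06 Nm). Starts in 0 to 0.5. A level red finger on its foot reaches 30 mm from the axis. Clockwise it meets the stop lug after 0.35 to 1.2 rad, differently each time and shown by no reading; it is felt as torque above the friction (1 N at the lug is 0.025 Nm)
- knob_grip (a point): point on the dial knob's axis 30 mm above the panel. The knob is round, 37 mm across from 12 mm up to its top at 38 mm above the panel, and can be gripped from above at any yaw (under the propped guard best within 0.65 rad of gripping along the regulator's y). The finger and lug below it reach 10.5 mm above the panel: keep fingertips above that
- dial_plate: round graduated plate under the knob, 82 mm across, fixed on the panel, origin on the dial's axis. On it lies the brass stop collar (59 mm across), held only by friction, with an upright lug 8 x 6 mm, 25 mm from the axis, backed by a small spring, that stops the red finger: 1 N for each 0.007 rad it is pushed back. More than 12 N of finger on lug would shift the collar; 2 to 6 N is snug
- tape_roll: roll of blue masking tape lying flat, 105 mm across, 36 mm high, origin under its centre
- salve_tin: round aluminium tin, 59 mm across, 28 mm high, origin under its centre
- red_vial: small glass vial with a red cap, 26 mm across, 67 mm high, origin under its centre
- bottle_cap: white round jar lid lying flat, 33 mm across, 10 mm high, origin under its centre
- marker: black and white marker pen lying flat, 132 mm long (its y), 14 mm thick, origin under its middle
- pocket_scale: small black pocket scale, 117 x 64 x 19 mm, origin under its centre
- kitchen_scale: white kitchen scale, 204 x 168 x 40 mm, origin under its centre
- stopper: spare glass stopper lying down, 58 mm long, 30 mm high, origin under its centre

How it is judged:
On the way, in this order (a step that is already met when the one before it is completed fails the run):
1. the guard stands propped on its stay with the gripper off it (value of joint guard between 1.5 and 1.66 rad and velocity of joint guard above -0.1 rad/s and contact force between each of the fingers, the arm and guard below 0.05 N), for 0.3 s.
2. the knob's finger is brought to bear on the stop lug (contact force between dial_knob and dial_plate above 1 N), for 0.2 s.
At the end, for the whole second after the job is handed in: The guard stands propped on its stay (1.50 to 1.66 rad), and the dial knob is at rest with its red finger against the stop lug (gap under 1.5 mm: centres of finger and lug within 8.3 mm) (value of joint guard between 1.5 and 1.66 rad and distance between dial_knob_c0 and stop_lug_c0 below 0.0083 m and velocity of joint dial_knob between -0.05 and 0.05 rad/s); the robot touches nothing.
It fails at once if the finger is forced against the stop lug with more than 12 N (contact force between dial_knob and dial_plate above 12 N).
It fails at once if the guard is let drop (more than about 20 mm at the pull) instead of being let down (velocity of joint guard below -3 rad/s).
It fails at once if a thing lying around is shifted by over 30 mm or the vial is knocked over (distance of any of tape_roll, salve_tin, red_vial, bottle_cap, marker, pocket_scale, kitchen_scale, stopper from where it was at the start of the episode above 0.03 m or angle between red_vial's own z axis and vertical above 0.6 rad).
It also fails if it takes over 72 s, if anything falls off the work surface, if the arm or the gripper's body presses on something with over 40 N, if the wrist force passes 120 N, or if a joint passes its speed limit or range.

## Working session

There is one attempt and no reset: what is moved stays moved. The work goes in short steps, Python scripts to look and compute and a tool call to move; the robot and the scene stay as the last step left them, time stands still between calls to the robot, and variables do not carry over. Pictures are saved under pics/ and viewed, at most 10 in all, crops included, and the job is handed in when it is done.

Besides the shell and the picture viewer there is one more tool, called as name(argument=value, ...), one argument or row to a line, values as JSON. drive_tool: Moves the arm, as the interface text tells. Its arguments: {"type":"object","properties":{"commands":{"type":"array","items":{"type":"array","items":{"type":"number"}}}},"required":["commands"]}

```bash
mkdir -p pics; cat > h.py <<'E'
import numpy as np, cv2
from bench import env
E
python3 - <<'E'
from h import *
import pickle
d={}
for n in("scene","top"):
    f=env.grab_frame(n); d[n]=f
    cv2.imwrite(f"pics/{n}0.png",f["frame"][:,:,::-1])
    print(n,f["K"].tolist(),f["R"].tolist(),f["t"].tolist())
pickle.dump(d,open("f0.pkl","wb"))
print(env.get_obs())
E
```

```text
scene [[541.133620463785, 0.0, 317.36234606612067], [0.0, 541.133620463785, 241.92369246675707], [0.0, 0.0, 1.0]] [[-0.5217686916585035, -0.8529244135416656, 0.016654644684882654], [-0.654038891762003, 0.38741543176688614, -0.6497248735361824], [0.5477139403627631, -0.349898882555351, -0.7599869811508695]] [0.2511958842536015, 0.4034557095870436, 0.8792006703115369]
top [[487.5399018209047, 0.0, 319.2297826000309], [0.0, 487.5399018209047, 240.370315348081], [0.0, 0.0, 1.0]] [[0.014826754671328077, -0.999889987621847, -0.0004242634782404895], [-0.9899338611565356, -0.01461938969044843, -0.14077366224116947], [0.1407519729226852, 0.0025072093373964934, -0.9900417142826407]] [-0.03468770531260273, 0.5180997758761856, 1.1512724669997498]
{'time_s': 0.1, 'qpos': array([ 1.1938011 ,  0.68992499, -0.1945126 ,  1.56623955,  0.15728937,
        0.90252509, -0.21508062]), 'qd': array([-0.00125066, -0.00159381, -0.00143252, -0.00306705,  0.00057962,
       -0.00024707, -0.00124302]), 'joint_efforts': array([-4.74216082e-03, -5.40604949e+01, -1.27118234e+00, -1.58984327e+01,
        9.48209432e-03,  4.52559994e-03, -1.67360747e-05]), 'position': array([ 0.2492966 , -0.57246   ,  0.21914868]), 'tool_rot': array([-3.07392168e+00, -6.40541025e-01,  7.33131975e-04]), 'force': array([ 0.57727431, -0.36859673, -0.14805638]), 'wrist_torque': array([-0.04059573,  0.01783342,  0.0269305 ]), 'grip_force': 0.0, 'opening': 1.0006565622847325}
```

View pics/scene0.png

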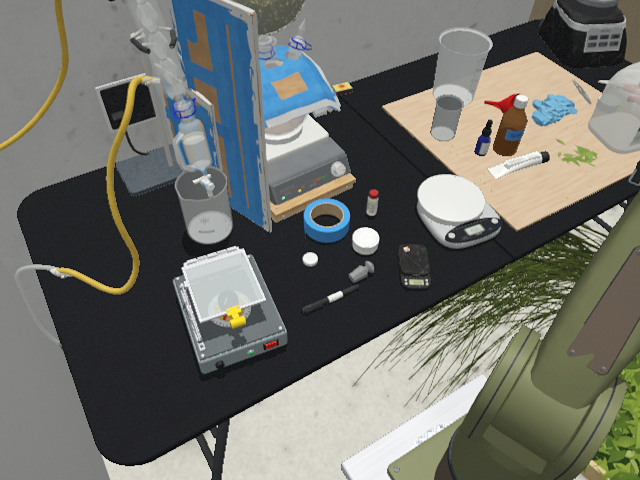

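View pics/top0.png

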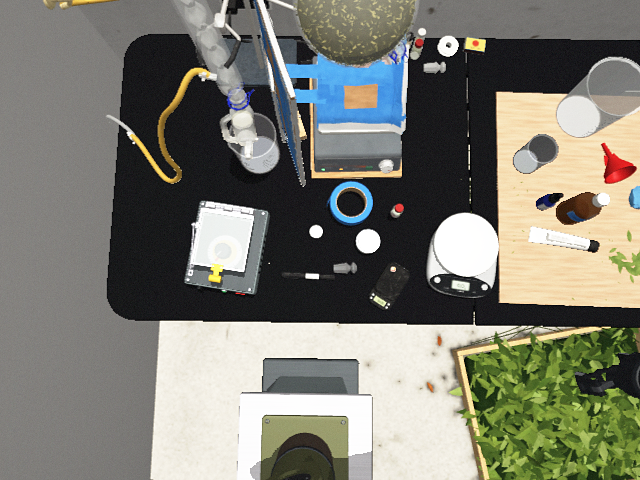

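The scene view shows the regulator around (230,310) with the yellow pull at (235,317). In the top view it is around (228,250), with the pull at (216,272). I'll zoom in on both next.

```bash
python3 - <<'E'
from h import *
import pickle
d=pickle.load(open("f0.pkl","rb"))
a=d["top"]["frame"][192:302,178:278]; b=d["scene"]["frame"][240:375,168:293]
r=lambda m,s:cv2.resize(m[:,:,::-1],None,fx=s,fy=s,interpolation=cv2.INTER_CUBIC)
a=r(a,4);b=r(b,3.2)
c=np.zeros((450,800,3),np.uint8);c[:a.shape[0],:a.shape[1]]=a;c[:b.shape[0],400:400+b.shape[1]]=b
cv2.imwrite("pics/z.png",c)
E
```

```text
(no output)
```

View pics/z.png

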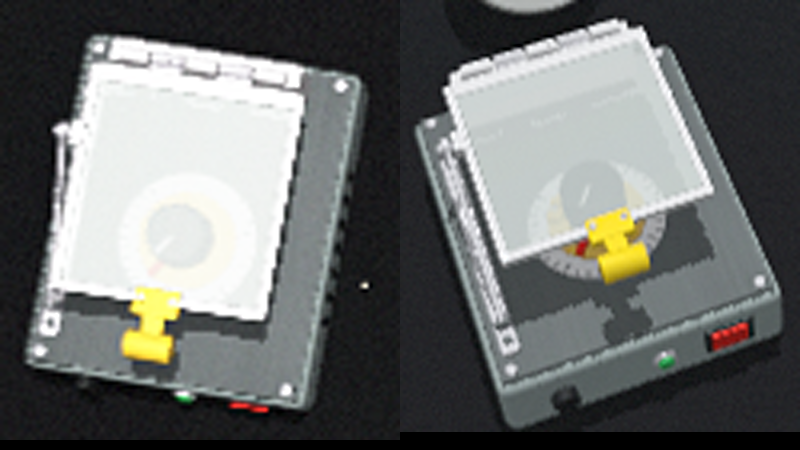

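The zoom shows the pull bar at top (214.8,278.5) and scene (238,322.8), with the panel corners and knob clear. Next I'll fit the pose.

```bash
cat >> h.py <<'E'
def proj(f,X): c=f["R"]@X+f["t"]; p=f["K"]@c; return p[:2]/p[2]
E
cat > fit.py <<'E'
from h import *
import pickle
from scipy.optimize import least_squares
d=pickle.load(open("f0.pkl","rb"))
T=lambda u,v:(178+u/4,192+v/4); S=lambda u,v:(168+(u-400)/3.2,240+v/3.2)
P=[("top",T(92,37),(.105,.085,.058)),("top",T(364,74),(.105,-.085,.058)),("top",T(27,366),(-.1,.085,.058)),("top",T(308,409),(-.1,-.085,.058)),
("top",T(181,236),(-.012,0,.096)),("scene",S(592,190),(-.012,0,.096)),
("scene",S(415,122),(.105,.085,.058)),("scene",S(502,388),(-.1,.085,.058)),("scene",S(780,297),(-.1,-.085,.058))]
Q=[("top",T(147,346)),("scene",S(624,265))]
def W(p,l): c,s=np.cos(p[2]),np.sin(p[2]); return np.array([p[0]+c*l[0]-s*l[1],p[1]+s*l[0]+c*l[1],l[2]])
def res(p):
    r=[proj(d[n],W(p,l))-uv for n,uv,l in P]+[proj(d[n],p[3:6])-uv for n,uv in Q]
    return np.ravel(r)
s=least_squares(res,[.5,.2,-.1,.42,.2,.108],loss="soft_l1"); p=s.x
print(p.round(4)); print(res(p).reshape(-1,2).round(1))
print("tab pred",W(p,(-.079,0,.108)),"knob",W(p,(-.012,0,.088)))
E
python3 fit.py
```

```text
[ 0.4935  0.1929 -0.1413  0.4169  0.207   0.1054]
[[-0.7 -1. ]
 [ 0.5  0.5]
 [-0.9  0.6]
 [-0.3  1.1]
 [-0.4  0.2]
 [ 0.5 -2.6]
 [-0.8 -1.6]
 [-0.4  1.1]
 [ 2.4 -2.7]
 [ 0.6  0.5]
 [-0.6 -0.1]]
tab pred [0.41523843 0.20406616 0.108     ] knob [0.48157022 0.19462723 0.088     ]
```

drive_tool(
  commands=[
    [3,5,0.5,0,0,10.5,0.7],
    [3,5,0.5,0,0,10.5,0.7],
    [3,5,0.5,0,0,10.5,0.7],
    [3,5,0.5,0,0,10.5,0.7],
    [3,5,0.5,0,0,10.5,0.7],
    [3,5,0.5,0,0,10.5,0.7],
    [3,5,0.5,0,0,10.5,0.7],
    [-0.6,6,0,0,0,10.5,0.7],
    [-0.6,6,0,0,0,10.5,0.7],
    [-0.6,6,0,0,0,10.5,0.7],
    [-0.6,6,0,0,0,10.5,0.7],
    [-0.6,6,0,0,0,10.5,0.7],
  ],
)

```text
time_s: 1.6
position: [0.4292, 0.0785, 0.2549]
tool_rot: [0.817, 3.033, -0.0]
force: [1.2, -0.7, -0.3]
opening: 0.701
grip_force: 0.0
```

```bash
cat >> h.py <<'E'
from scipy.spatial.transform import Rotation as Ro
def st(yaw=None):
    o=env.get_obs(); R=Ro.from_rotvec(o["tool_rot"]).as_matrix()
    print("t",round(o["time_s"],2),"p",o["position"].round(4),"yang",np.degrees(np.arctan2(R[1,1],R[0,1])).round(2),"z",R[:,2].round(3),"F",o["force"].round(2),"M",o["wrist_torque"].round(3),"op",round(o["opening"],3),"g",round(o["grip_force"],1),"q",o["qpos"].round(2))
    return o,R
def bp(f,uv,z):
    r=f["R"].T@np.linalg.inv(f["K"])@np.array([*uv,1.]);c=-f["R"].T@f["t"];return c+r*(z-c[2])/r[2]
E
python3 - <<'E'
from h import *
import pickle
d=pickle.load(open("f0.pkl","rb"))
st(); print(bp(d["scene"],(210,238),0),bp(d["top"],(258,172),0))
E
```

```text
t 1.6 p [0.4292 0.0785 0.2549] yang 59.85 z [ 0. -0. -1.] F [ 1.24 -0.68 -0.3 ] M [ 0.03  -0.053  0.003] op 0.701 g 0.0 q [ 0.28  0.49 -0.84  2.04  0.5   0.82  0.19]
[0.71425774 0.14156433 0.        ] [0.69847378 0.13265911 0.        ]
```

drive_tool(
  commands=[
    [-0.4,5.5,0,0,0,10.5,0.7],
    [-0.4,5.5,-2,0,0,10.5,0.7],
    [-0.4,1.5,-3,0,0,1,0.7],
    [0,0,0,0,0,0,0.7],
    [0,0,0,0,0,0,0.7],
  ],
)

```text
time_s: 2.22
position: [0.418, 0.2009, 0.2053]
tool_rot: [0.234, 3.133, -0.001]
force: [-0.5, -0.3, 0.0]
opening: 0.702
grip_force: 0.0
```

```bash
python3 - <<'E'
from h import *
st()
for n in("scene","top"):
    f=env.grab_frame(n); m=f["frame"]
    u,v=(238,300) if n=="scene" else (214,275)
    c=cv2.resize(m[v-60:v+60,u-60:u+60,::-1],None,fx=3.3,fy=3.3,interpolation=2)
    C=c if n=="scene" else np.hstack([C,c])
cv2.imwrite("pics/a.png",C)
E
```

```text
t 2.23 p [0.418  0.2009 0.2053] yang 81.44 z [ 0.    -0.001 -1.   ] F [-0.46 -0.27  0.04] M [-0.009 -0.02  -0.05 ] op 0.702 g 0.0 q [-0.01  0.62 -0.85  2.03  0.67  0.79  0.15]
```

View pics/a.png

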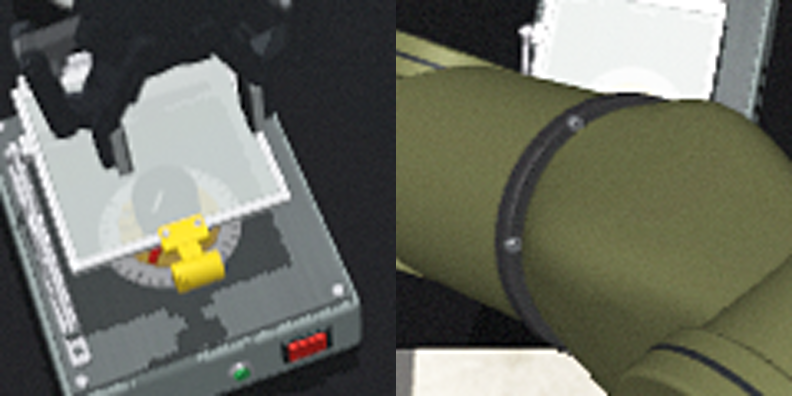

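The gripper is open above the pull (pull bar at about (198,271) in the left crop) and lined up with it. Descending.

drive_tool(
  commands=[
    [-0.2,0.45,-3,0,0,0.4,0.7],
    [0,0,-3,0,0,0,0.7],
    [0,0,-3,0,0,0,0.7],
    [0,0,-0.4,0,0,0,0.7],
    [0,0,0,0,0,0,0.5],
    [0,0,0,0,0,0,0.4],
  ],
)

```text
time_s: 3.08
position: [0.4165, 0.2068, 0.1121]
tool_rot: [0.222, 3.132, 0.002]
force: [0.9, 0.3, 1.2]
opening: 0.403
grip_force: 0.0
```

```bash
python3 - <<'E'
from h import *
st()
f=env.grab_frame("scene"); m=f["frame"]
u,v=(238,300)
cv2.imwrite("pics/b.png",cv2.resize(m[v-50:v+60,u-50:u+60,::-1],None,fx=4,fy=4,interpolation=2))
E
```

```text
t 3.08 p [0.4165 0.2068 0.1121] yang 81.89 z [ 0.002  0.001 -1.   ] F [0.91 0.35 1.19] M [ 0.007  0.019 -0.037] op 0.403 g 0.0 q [-0.14  0.76 -0.68  2.12  0.91  0.58 -0.06]
```

View pics/b.png

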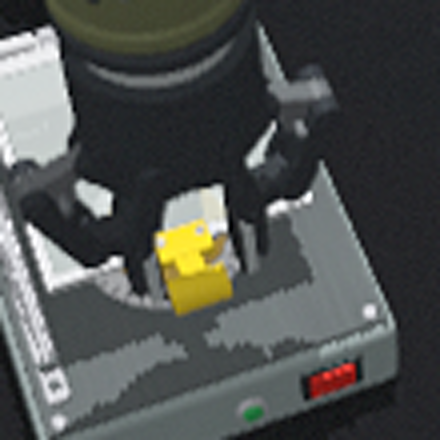

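```bash
python3 - <<'E'
from h import *
import pickle
d=pickle.load(open("f0.pkl","rb"))
o,R=st()
g=lambda X:((proj(d["scene"],X)-np.array([188,250]))*4).round(0)
for s in(-1,1):
  for xx in(-.011,.011):
    print(s,xx,g(o["position"]+R@np.array([xx,s*.018,.017])),g(o["position"]+R@np.array([xx,s*.018,.011])))
print(g(np.array([.416,.2055,.107])))
E
```

```text
t 3.12 p [0.4164 0.2068 0.112 ] yang 81.9 z [ 0.002  0.001 -1.   ] F [0.55 0.24 0.59] M [-0.008 -0.041 -0.002] op 0.4 g 0.0 q [-0.14  0.76 -0.68  2.12  0.91  0.58 -0.06]
-1 -0.011 [231. 271.] [230. 264.]
-1 0.011 [247. 310.] [246. 303.]
1 -0.011 [154. 298.] [153. 290.]
1 0.011 [169. 337.] [168. 330.]
[201. 289.]
```

The fingers straddle the bar (bar centre at (200,288)), but the fingertips look higher and further back than predicted. I'll magnify to check.

```bash
python3 - <<'E'
from h import *
import pickle
d=pickle.load(open("f0.pkl","rb"))
o,R=st()
f=env.grab_frame("scene"); m=f["frame"][295:345,205:275,::-1]
c=cv2.resize(m,None,fx=10,fy=10,interpolation=0); c=cv2.convertScaleAbs(c,alpha=2.2,beta=20)
for s in(-1,1):
  P=[o["position"]+R@np.array([xx,s*.017,zz]) for xx,zz in((-.011,.017),(.011,.017),(.011,-.01),(-.011,-.01))]
  cv2.polylines(c,[np.array([(proj(f,X)-[205,295])*10 for X in P]).astype(int)],True,(0,0,255) if s>0 else (0,255,0),1)
cv2.imwrite("pics/c.png",c)
E
```

```text
t 3.12 p [0.4164 0.2068 0.112 ] yang 81.9 z [ 0.002  0.001 -1.   ] F [0.55 0.24 0.59] M [-0.008 -0.041 -0.002] op 0.4 g 0.0 q [-0.14  0.76 -0.68  2.12  0.91  0.58 -0.06]
```

View pics/c.png

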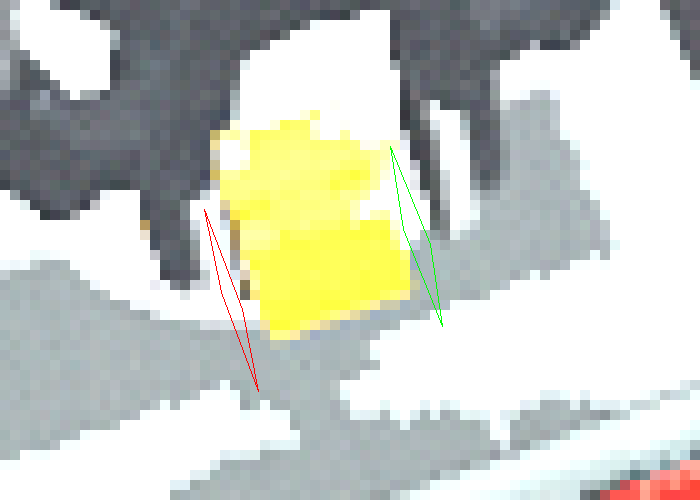

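The zoom puts the bar midway between the predicted finger faces, while the tips sit about 15 mm higher in line of sight. Part of that is the pads swinging back when open. I'll lower a little and close.

drive_tool(
  commands=[
    [-0.2,0,-0.4,0,0,0,0.4],
    [0,0,0,0,0,0,0.3],
    [0,0,0,0,0,0,0.25],
    [0,0,0,0,0,0,0.2],
    [0,0,0,0,0,0,0.2],
  ],
)

```text
time_s: 3.8
position: [0.4137, 0.2065, 0.1069]
tool_rot: [0.221, 3.134, 0.0]
force: [-0.3, 0.0, 0.4]
opening: 0.202
grip_force: 0.0
```

```bash
python3 - <<'E'
from h import *
o,R=st()
f=env.grab_frame("scene"); m=f["frame"][295:345,205:275,::-1]
c=cv2.resize(m,None,fx=10,fy=10,interpolation=0); c=cv2.convertScaleAbs(c,alpha=1.6,beta=20)
for s in(-1,1):
  P=[o["position"]+R@np.array([xx,s*.013,zz]) for xx,zz in((-.011,.017),(.011,.017),(.011,-.01),(-.011,-.01))]
  cv2.polylines(c,[np.array([(proj(f,X)-[205,295])*10 for X in P]).astype(int)],True,(0,0,255) if s>0 else (0,255,0),1)
cv2.imwrite("pics/d.png",c)
E
```

```text
t 3.8 p [0.4137 0.2065 0.1069] yang 81.93 z [ 0.  0. -1.] F [-0.27  0.02  0.42] M [ 0.01   0.04  -0.045] op 0.202 g 0.0 q [-0.15  0.76 -0.67  2.13  0.92  0.56 -0.08]
```

View pics/d.png

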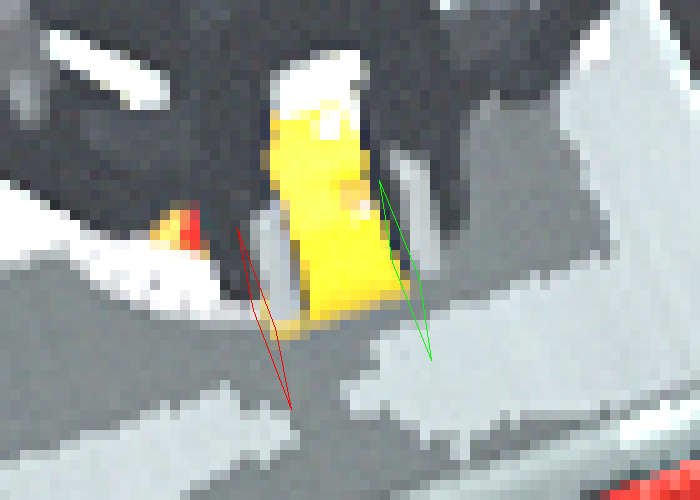

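The image and the 0.20 opening with no grip force show the fingers closed just above the bar: left tip at zoom (300,315), right tip at (410,275). The real tips are higher than nominal, so I'll reopen, go lower and close again.

drive_tool(
  commands=[
    [0,0,0,0,0,0,0.6],
    [0,0,0,0,0,0,0.6],
    [0,0,0,0,0,0,0.6],
    [0,0,-0.8,0,0,0,0.6],
    [0,0,-0.6,0,0,0,0.6],
    [0,0,-0.6,0,0,0,0.6],
    [0,0,0,0,0,0,0.6],
  ],
)

```text
time_s: 4.72
position: [0.4133, 0.2063, 0.0863]
tool_rot: [-0.22, -3.133, 0.001]
force: [0.1, 0.4, -0.4]
opening: 0.6
grip_force: 0.0
```

drive_tool(
  commands=[
    [0,0,0,0,0,0,0.4],
    [0,0,0,0,0,0,0.3],
    [0,0,0,0,0,0,0.25],
    [0,0,0,0,0,0,0.2],
  ],
)

```text
time_s: 5.22
position: [0.4139, 0.208, 0.0874]
tool_rot: [0.219, 3.133, 0.004]
force: [-0.7, 4.2, 3.4]
opening: 0.289
grip_force: 59.2
```

```bash
python3 - <<'E'
from h import *
o,R=st()
f=env.grab_frame("scene"); m=f["frame"][295:345,205:275,::-1]
c=cv2.resize(m,None,fx=10,fy=10,interpolation=0); c=cv2.convertScaleAbs(c,alpha=1.6,beta=20)
cv2.imwrite("pics/e.png",c)
E
```

```text
t 5.22 p [0.4139 0.208  0.0874] yang 81.99 z [ 0.001  0.003 -1.   ] F [-0.7   4.2   3.45] M [0.883 0.057 0.011] op 0.289 g 59.2 q [-0.18  0.79 -0.62  2.14  0.99  0.52 -0.14]
```

View pics/e.png

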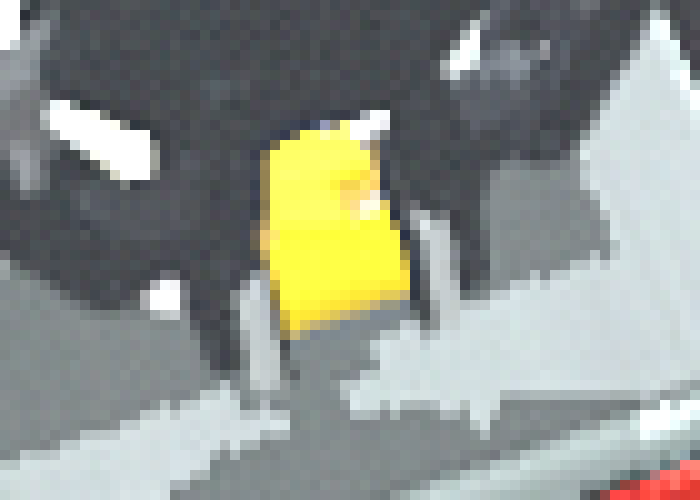

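The bar is now pinched between the fingers, with the tips just below it: left tip at zoom (282,390), right tip at (430,325). Now I'll work out the arc.

```bash
python3 - <<'E'
import numpy as np
th=np.arange(0,1.85,.075); r=16.4
X=r*(1-np.cos(th));Z=r*np.sin(th)
P=np.c_[X*.990,-X*.1408,Z].round(2)
print(th[-1]);print(np.diff(P,axis=0).round(2).tolist())
E
```

```text
1.7999999999999998
[[0.05, -0.01, 1.23], [0.13, -0.02, 1.22], [0.23, -0.03, 1.21], [0.32, -0.04, 1.19], [0.4, -0.06, 1.16], [0.49, -0.07, 1.12], [0.57, -0.08, 1.09], [0.65, -0.09, 1.04], [0.72, -0.11, 0.99], [0.8, -0.11, 0.93], [0.86, -0.12, 0.87], [0.92, -0.13, 0.8], [0.98, -0.14, 0.72], [1.04, -0.15, 0.66], [1.08, -0.15, 0.57], [1.11, -0.16, 0.49], [1.15, -0.17, 0.4], [1.18, -0.16, 0.31], [1.2, -0.17, 0.23], [1.21, -0.18, 0.13], [1.21, -0.17, 0.04], [1.22, -0.17, -0.05], [1.21, -0.17, -0.14], [1.19, -0.17, -0.24]]
```

drive_tool(
  commands=[
    [0.05,0.2,1.2,0,0,0,0.2],
    [0.15,-0.02,1.2,0,0,0,0.2],
    [0.25,-0.03,1.2,0,0,0,0.2],
    [0.3,-0.04,1.2,0,0,0,0.2],
    [0.4,-0.06,1.15,0,0,0,0.2],
    [0.5,-0.07,1.1,0,0,0,0.2],
  ],
)

```text
time_s: 6.02
position: [0.432, 0.2053, 0.1574]
tool_rot: [0.224, 3.132, -0.001]
force: [7.6, 1.4, -7.7]
opening: 0.287
grip_force: 59.2
```

```bash
python3 - <<'E'
from h import *
st()
E
```

```text
t 6.03 p [0.432  0.2053 0.1574] yang 81.83 z [ 0.002 -0.001 -1.   ] F [ 7.58  1.36 -7.73] M [ 0.471 -1.284  0.002] op 0.287 g 59.2 q [-0.07  0.7  -0.77  2.05  0.77  0.71  0.08]
```

drive_tool(
  commands=[
    [0.75,-0.08,1.0,0,0,0,0.2],
    [0.75,-0.1,1.0,0,0,0,0.2],
    [0.75,-0.1,1.0,0,0,0,0.2],
    [0.8,-0.1,0.9,0,0,0,0.2],
    [0.85,-0.1,0.85,0,0,0,0.2],
    [0.9,-0.1,0.8,0,0,0,0.2],
  ],
)

```text
time_s: 6.78
position: [0.4791, 0.1987, 0.2128]
tool_rot: [-0.223, -3.134, 0.004]
force: [4.5, -2.1, -10.3]
opening: 0.283
grip_force: 59.3
```

```bash
python3 - <<'E'
from h import *
st()
E
```

```text
t 6.78 p [0.4791 0.1987 0.2128] yang 81.87 z [-0.    -0.003 -1.   ] F [  4.52  -2.15 -10.32] M [-0.356 -0.725 -0.052] op 0.283 g 59.3 q [ 0.03  0.68 -0.85  1.87  0.65  0.9   0.28]
```

drive_tool(
  commands=[
    [1.05,-0.18,0.6,0,0,0,0.2],
    [1.1,-0.18,0.55,0,0,0,0.2],
    [1.15,-0.18,0.45,0,0,0,0.2],
    [1.15,-0.18,0.4,0,0,0,0.2],
    [1.15,-0.17,0.4,0,0,0,0.2],
    [1.2,-0.16,0.3,0,0,0,0.2],
  ],
)

```text
time_s: 7.52
position: [0.5446, 0.1894, 0.2423]
tool_rot: [-0.22, -3.131, 0.004]
force: [-8.2, -6.3, 15.5]
opening: 0.275
grip_force: 58.0
```

```bash
python3 - <<'E'
from h import *
st()
E
```

```text
t 7.53 p [0.5446 0.1894 0.2423] yang 81.95 z [-0.003 -0.003 -1.   ] F [-8.16 -6.31 15.47] M [-1.362  2.133 -0.233] op 0.275 g 58.0 q [ 0.07  0.72 -0.87  1.67  0.62  1.06  0.43]
```

drive_tool(
  commands=[
    [0,-0.1,0.3,0,0,0,0.2],
    [0,-0.1,0.2,0,0,0,0.2],
  ],
)

```text
time_s: 7.78
position: [0.5461, 0.1888, 0.2436]
tool_rot: [-0.22, -3.133, -0.004]
force: [4.4, 5.5, -24.7]
opening: 0.27
grip_force: 59.9
```

```bash
python3 - <<'E'
from h import *
o,R=st()
f=env.grab_frame("scene"); m=f["frame"][:,:,::-1]
u,v=proj(f,o["position"]).astype(int);print(u,v)
cv2.imwrite("pics/g.png",cv2.resize(m[v-50:v+70,u-70:u+70],None,fx=5,fy=5,interpolation=2))
E
```

```text
t 7.78 p [0.5461 0.1888 0.2436] yang 81.97 z [-0.001  0.002 -1.   ] F [  4.4    5.49 -24.66] M [ 1.226 -1.015 -0.325] op 0.27 g 59.9 q [ 0.07  0.72 -0.87  1.66  0.61  1.06  0.44]
206 219
```

View pics/g.png

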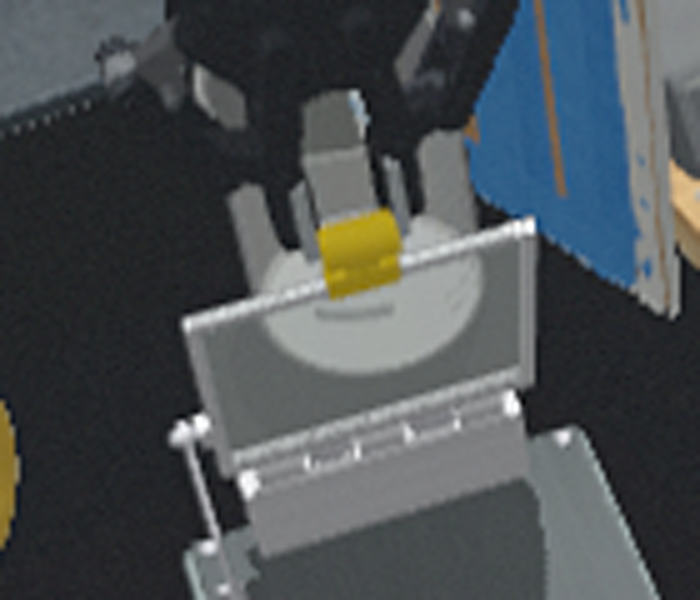

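The guard is nearly upright: pull at crop (362,250), stay leg hanging at (205,500). The arm is stiff, roughly 8 N/mm, so I'll trim the radius and go on.

drive_tool(
  commands=[
    [0,0.1,-0.3,0,0,0,0.2],
    [1.0,-0.14,0.2,0,0,0,0.2],
    [1.2,-0.17,0.1,0,0,0,0.2],
  ],
)

```text
time_s: 8.2
position: [0.5682, 0.186, 0.2467]
tool_rot: [0.219, 3.133, -0.001]
force: [-4.0, -3.6, 9.9]
opening: 0.273
grip_force: 58.3
```

```bash
python3 - <<'E'
from h import *
st()
E
```

```text
t 8.2 p [0.5682 0.186  0.2467] yang 81.99 z [ 0.001 -0.001 -1.   ] F [-3.96 -3.64  9.86] M [-0.748  1.21  -0.098] op 0.273 g 58.3 q [ 0.07  0.74 -0.87  1.6   0.62  1.1   0.47]
```

drive_tool(
  commands=[
    [1.2,-0.22,0.12,0,0,0,0.2],
    [1.2,-0.17,-0.05,0,0,0,0.2],
  ],
)

```text
time_s: 8.45
position: [0.5935, 0.1822, 0.2476]
tool_rot: [0.22, 3.131, 0.001]
force: [-2.1, -2.2, 5.9]
opening: 0.263
grip_force: 58.4
```

```bash
python3 - <<'E'
from h import *
st()
E
```

```text
t 8.45 p [0.5935 0.1822 0.2476] yang 81.96 z [ 0.003  0.001 -1.   ] F [-2.12 -2.25  5.9 ] M [-0.43   0.697 -0.179] op 0.263 g 58.4 q [ 0.07  0.77 -0.86  1.53  0.62  1.13  0.51]
```

drive_tool(
  commands=[
    [1.2,-0.2,-0.1,0,0,0,0.2],
    [0.9,-0.12,-0.12,0,0,0,0.2],
    [0,0,0,0,0,0,0.2],
  ],
)

```text
time_s: 8.82
position: [0.6158, 0.179, 0.2453]
tool_rot: [0.223, 3.129, 0.003]
force: [-0.5, -1.3, 8.5]
opening: 0.252
grip_force: 58.3
```

```bash
python3 - <<'E'
from h import *
o,R=st()
f=env.grab_frame("scene"); m=f["frame"][:,:,::-1]
u,v=proj(f,o["position"]).astype(int);print(u,v)
cv2.imwrite("pics/i.png",cv2.resize(m[v-20:v+120,u-70:u+70],None,fx=4.2,fy=4.2,interpolation=2))
E
```

```text
t 8.82 p [0.6158 0.179  0.2453] yang 81.84 z [ 0.005  0.002 -1.   ] F [-0.52 -1.29  8.48] M [-0.514  0.464 -0.162] op 0.252 g 58.3 q [ 0.07  0.8  -0.85  1.47  0.63  1.16  0.54]
195 191
```

drive_tool(
  commands=[
    [-0.7,0.1,0.2,0,0,0,0.2],
    [-0.7,0.1,0.1,0,0,0,0.2],
    [-0.7,0.1,0.05,0,0,0,0.2],
    [-0.7,0.1,0,0,0,0,0.2],
    [-0.6,0.1,0,0,0,0,0.2],
    [0,0,0,0,0,0,0.2],
  ],
)

```text
time_s: 9.62
position: [0.5786, 0.1843, 0.2471]
tool_rot: [-0.219, -3.134, -0.001]
force: [-0.9, 0.4, 3.6]
opening: 0.252
grip_force: 62.9
```

```bash
python3 - <<'E'
from h import *
o,R=st()
E
```

```text
t 9.62 p [0.5786 0.1843 0.2471] yang 82.0 z [-0.  0. -1.] F [-0.85  0.35  3.57] M [-0.017  0.482 -0.147] op 0.252 g 62.9 q [ 0.07  0.75 -0.86  1.57  0.62  1.11  0.49]
```

drive_tool(
  commands=[
    [-0.2,0.03,0,0,0,0,0.2],
    [-0.2,0.03,0,0,0,0,0.2],
    [0,0,0,0,0,0,0.2],
  ],
)

```text
time_s: 10.0
position: [0.575, 0.1847, 0.2468]
tool_rot: [-0.22, -3.134, -0.001]
force: [-1.7, 2.0, 2.7]
opening: 0.252
grip_force: 63.0
```

```bash
python3 - <<'E'
from h import *
o,R=st()
f=env.grab_frame("scene"); m=f["frame"][:,:,::-1]
u,v=proj(f,o["position"]).astype(int);print(u,v)
cv2.imwrite("pics/j.png",cv2.resize(m[v-20:v+120,u-70:u+70],None,fx=4.2,fy=4.2,interpolation=2))
E
```

```text
t 10.0 p [0.575  0.1847 0.2468] yang 81.96 z [-0.     0.001 -1.   ] F [-1.71  1.97  2.66] M [ 0.183  0.415 -0.205] op 0.252 g 63.0 q [ 0.07  0.75 -0.86  1.58  0.62  1.11  0.49]
201 206
```

drive_tool(
  commands=[
    [-0.2,0,0,0,0,0,0.2],
    [-0.2,0,0,0,0,0,0.2],
    [0,0,0,0,0,0,0.2],
  ],
)

```text
time_s: 10.42
position: [0.5708, 0.1852, 0.2465]
tool_rot: [-0.22, -3.133, -0.002]
force: [0.3, 4.7, -1.8]
opening: 0.257
grip_force: 63.1
```

```bash
python3 - <<'E'
from h import *
o,R=st()
E
```

```text
t 10.43 p [0.5708 0.1852 0.2465] yang 81.99 z [-0.     0.001 -1.   ] F [ 0.28  4.66 -1.76] M [ 0.997  0.052 -0.28 ] op 0.257 g 63.1 q [ 0.07  0.74 -0.87  1.59  0.62  1.1   0.48]
```

drive_tool(
  commands=[
    [-0.15,0.05,0,0,0,0,0.2],
    [-0.15,0.03,0,0,0,0,0.2],
    [0,0,0,0,0,0,0.2],
  ],
)

```text
time_s: 10.8
position: [0.5679, 0.1856, 0.2462]
tool_rot: [-0.22, -3.133, -0.001]
force: [0.3, 5.4, -4.6]
opening: 0.256
grip_force: 63.1
```

```bash
python3 - <<'E'
from h import *
o,R=st()
f=env.grab_frame("scene"); m=f["frame"][:,:,::-1]
u,v=proj(f,o["position"]).astype(int);print(u,v)
cv2.imwrite("pics/k.png",cv2.resize(m[v-20:v+120,u-70:u+70],None,fx=4.2,fy=4.2,interpolation=2))
E
```

```text
t 10.8 p [0.5679 0.1856 0.2462] yang 81.97 z [-0.001  0.001 -1.   ] F [ 0.32  5.38 -4.56] M [ 1.022 -0.042 -0.23 ] op 0.256 g 63.1 q [ 0.07  0.74 -0.87  1.6   0.62  1.09  0.47]
202 209
```

View pics/k.png

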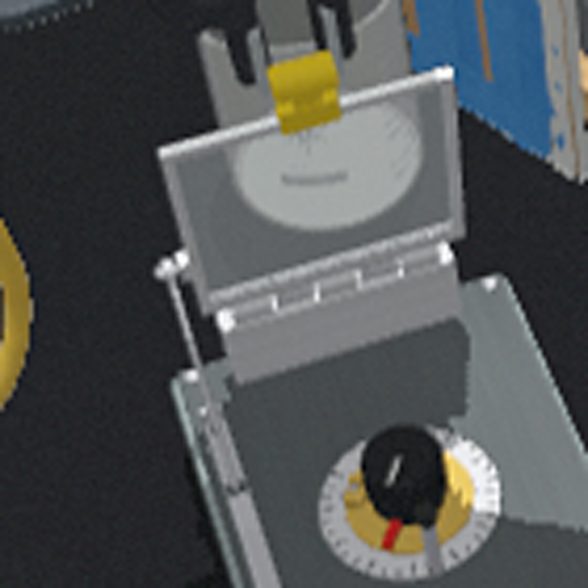

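Pull bar at crop (305,92), stay leg running from (165,268) down to about (235,490). The knob is visible at (405,465), its red finger at (392,535), and a brass feature, probably the lug, at (352,485). Next I'll estimate the guard angle from the bar pixel.

```bash
sed -i 's/^s=least/if 1:\n  pass\ns=least/' fit.py; python3 - <<'E'
from h import *
import pickle
import fit
p=fit.p; f=fit.d["scene"]
for th in (1.45,1.5,1.55,1.6,1.65,1.8):
    g=lambda a,b,c:((proj(f,fit.W(p,(.085-a*np.cos(th)+c*np.sin(th)*0,b,.108+a*np.sin(th))))-[132,189])*4.2).round(0)
    print(th,g(.164,0,0),"edge L",g(.14,.062,0),"R",g(.14,-.062,0),"hingeL",g(0,.062,0))
g2=lambda x,y,z:((proj(f,fit.W(p,(x,y,z)))-[132,189])*4.2).round(0)
for a in np.arange(0,2.3,.2): print("lug at cw",a.round(1),g2(-.012-.025*np.cos(a),.025*np.sin(a),.066))
print(g2(-.012,0,.096))
E
```

```text
[ 0.4935  0.1929 -0.1413  0.4169  0.207   0.1054]
[[-0.7 -1. ]
 [ 0.5  0.5]
 [-0.9  0.6]
 [-0.3  1.1]
 [-0.4  0.2]
 [ 0.5 -2.6]
 [-0.8 -1.6]
 [-0.4  1.1]
 [ 2.4 -2.7]
 [ 0.6  0.5]
 [-0.6 -0.1]]
tab pred [0.41523843 0.20406616 0.108     ] knob [0.48157022 0.19462723 0.088     ]
1.45 [301.  58.] edge L [158. 136.] R [452.  53.] hingeL [208. 318.]
1.5 [295.  43.] edge L [154. 123.] R [446.  41.] hingeL [208. 318.]
1.55 [290.  29.] edge L [149. 111.] R [441.  29.] hingeL [208. 318.]
1.6 [284.  16.] edge L [145. 100.] R [436.  19.] hingeL [208. 318.]
1.65 [279.   4.] edge L [142.  89.] R [431.   9.] hingeL [208. 318.]
1.8 [265. -27.] edge L [132.  61.] R [417. -17.] hingeL [208. 318.]
lug at cw 0.0 [430. 534.]
lug at cw 0.2 [418. 537.]
lug at cw 0.4 [407. 538.]
lug at cw 0.6 [396. 537.]
lug at cw 0.8 [386. 534.]
lug at cw 1.0 [376. 529.]
lug at cw 1.2 [368. 523.]
lug at cw 1.4 [362. 516.]
lug at cw 1.6 [359. 507.]
lug at cw 1.8 [357. 498.]
lug at cw 2.0 [357. 489.]
lug at cw 2.2 [360. 480.]
[405. 453.]
```

Comparing the image with the model, the guard's top corners at (162,150) and (450,72) give about 1.39 rad. So the stay didn't reach its catch, because the bar pivots off-centre in the fingers. The earlier peak was only about 1.67 rad, so I'll swing it further back.

drive_tool(
  commands=[
    [1.0,-0.05,-0.03,0,0,0,0.2],
    [1.0,-0.14,0,0,0,0,0.2],
    [1.0,-0.14,-0.04,0,0,0,0.2],
    [1.0,-0.14,-0.1,0,0,0,0.2],
    [0.9,-0.13,-0.15,0,0,0,0.2],
    [0,0,0,0,0,0,0.2],
  ],
)

```text
time_s: 11.6
position: [0.6192, 0.1783, 0.2448]
tool_rot: [0.224, 3.131, -0.0]
force: [-0.4, 2.2, 5.9]
opening: 0.249
grip_force: 58.4
```

```bash
cat > tr.py <<'E'
from h import *
import fit
def yel(m): # rgb
    h=cv2.cvtColor(m,cv2.COLOR_RGB2HSV); k=((h[...,0]>20)&(h[...,0]<32)&(h[...,1]>180)&(h[...,2]>90)).astype(np.uint8)
    k[:, :150]=0;k[:,280:]=0;k[:130]=0;k[235:]=0
    n,l,s,c=cv2.connectedComponentsWithStats(k); i=1+np.argmax(s[1:,4]); return c[i],s[i]
def run():
    f=env.grab_frame("scene"); cv2.imwrite("pics/x%.2f.png"%env.get_obs()["time_s"],f["frame"][:,:,::-1]); print(yel(f["frame"]))
E
python3 - <<'E' | tail -5
from tr import *
st(); run()
for n,o in(("i",(125,171)),("k",(132,189))):
    m=cv2.resize(cv2.imread(f"pics/{n}.png"),(140,140),interpolation=cv2.INTER_AREA)[:,:,::-1]
    M=np.zeros((480,640,3),np.uint8);M[o[1]:o[1]+140,o[0]:o[0]+140]=m
    print(n,yel(M))
E
```

```text
tab pred [0.41523843 0.20406616 0.108     ] knob [0.48157022 0.19462723 0.088     ]
t 11.6 p [0.6192 0.1783 0.2448] yang 81.81 z [ 0.003 -0.    -1.   ] F [-0.42  2.19  5.89] M [ 0.195  0.355 -0.14 ] op 0.249 g 58.4 q [ 0.07  0.8  -0.85  1.46  0.63  1.17  0.55]
(array([196.83203125, 192.2109375 ]), array([188, 181,  18,  23, 256], dtype=int32))
i (array([197.33858268, 193.22834646]), array([189, 182,  17,  23, 254], dtype=int32))
k (array([204.21367521, 210.42735043]), array([196, 201,  17,  20, 234], dtype=int32))
```

drive_tool(
  commands=[
    [0.8,-0.1,-0.1,0,0,0,0.2],
    [0.8,-0.1,-0.2,0,0,0,0.2],
    [0,0,0,0,0,0,0.2],
  ],
)

```text
time_s: 12.02
position: [0.6351, 0.1761, 0.2409]
tool_rot: [0.224, 3.132, -0.001]
force: [-0.1, 0.1, 7.3]
opening: 0.254
grip_force: 58.4
```

```bash
python3 - <<'E' | tail -2
from tr import *
st(); run()
E
```

```text
t 12.03 p [0.6351 0.1761 0.2409] yang 81.82 z [ 0.002 -0.001 -1.   ] F [-0.12  0.14  7.33] M [-0.056  0.252 -0.104] op 0.254 g 58.4 q [ 0.07  0.82 -0.84  1.41  0.63  1.19  0.57]
(array([194.84883721, 188.0503876 ]), array([186, 177,  19,  23, 258], dtype=int32))
```

drive_tool(
  commands=[
    [0.5,-0.07,-0.05,0,0,0,0.2],
    [0,0,0,0,0,0,0.2],
    [-0.7,0.1,0.15,0,0,0,0.2],
    [-0.7,0.1,0.15,0,0,0,0.2],
    [-0.7,0.1,0.15,0,0,0,0.2],
    [-0.7,0.1,0.1,0,0,0,0.2],
    [-0.7,0.1,0.05,0,0,0,0.2],
    [-0.3,0.04,0,0,0,0,0.2],
    [0,0,0,0,0,0,0.2],
  ],
)

```text
time_s: 13.2
position: [0.6, 0.1812, 0.2471]
tool_rot: [0.221, 3.133, -0.002]
force: [-1.4, -1.2, 8.0]
opening: 0.252
grip_force: 67.4
```

```bash
python3 - <<'E' | tail -2
from tr import *
st(); run()
E
```

```text
t 13.2 p [0.6    0.1812 0.2471] yang 81.92 z [ 0.001 -0.001 -1.   ] F [-1.43 -1.23  7.96] M [-0.353  0.56  -0.158] op 0.252 g 67.4 q [ 0.07  0.78 -0.86  1.51  0.62  1.15  0.52]
(array([199.36032389, 198.20242915]), array([191, 188,  17,  22, 247], dtype=int32))
```

drive_tool(
  commands=[
    [-0.2,0.03,0.05,0,0,0,0.2],
    [-0.2,0.03,0,0,0,0,0.2],
    [0,0,0,0,0,0,0.2],
  ],
)

```text
time_s: 13.62
position: [0.5961, 0.1817, 0.2474]
tool_rot: [0.222, 3.133, -0.002]
force: [-0.8, -1.6, 7.1]
opening: 0.255
grip_force: 68.0
```

```bash
python3 - <<'E' | tail -2
from tr import *
st(); run()
E
```

```text
t 13.62 p [0.5961 0.1817 0.2474] yang 81.91 z [ 0.001 -0.001 -1.   ] F [-0.81 -1.56  7.12] M [-0.4    0.443 -0.174] op 0.255 g 68.0 q [ 0.07  0.77 -0.86  1.52  0.62  1.14  0.52]
(array([199.85596708, 199.45679012]), array([191, 189,  18,  22, 243], dtype=int32))
```

drive_tool(
  commands=[
    [-0.15,0.02,0.05,0,0,0,0.2],
    [-0.15,0.02,0,0,0,0,0.2],
    [0,0,0,0,0,0,0.2],
  ],
)

```text
time_s: 14.05
position: [0.5934, 0.182, 0.2475]
tool_rot: [0.222, 3.133, -0.002]
force: [0.4, -1.0, 5.1]
opening: 0.253
grip_force: 68.6
```

```bash
python3 - <<'E' | tail -2
from tr import *
st(); run()
E
```

```text
t 14.05 p [0.5934 0.182  0.2475] yang 81.9 z [ 0.001 -0.001 -1.   ] F [ 0.38 -1.01  5.09] M [-0.381  0.227 -0.179] op 0.253 g 68.6 q [ 0.07  0.77 -0.86  1.53  0.62  1.14  0.51]
(array([200.24691358, 200.46502058]), array([192, 190,  17,  22, 243], dtype=int32))
```

drive_tool(
  commands=[
    [-0.15,0.02,0,0,0,0,0.2],
    [-0.15,0.02,0,0,0,0,0.2],
    [0,0,0,0,0,0,0.2],
  ],
)

```text
time_s: 14.48
position: [0.5911, 0.1823, 0.2476]
tool_rot: [0.223, 3.131, -0.001]
force: [1.5, -1.2, 5.4]
opening: 0.249
grip_force: 69.3
```

```bash
python3 - <<'E' | tail -2
from tr import *
st(); run()
E
```

```text
t 14.47 p [0.5911 0.1823 0.2476] yang 81.87 z [ 0.002 -0.001 -1.   ] F [ 1.49 -1.18  5.44] M [-0.368 -0.123 -0.156] op 0.249 g 69.3 q [ 0.07  0.76 -0.86  1.54  0.62  1.13  0.51]
(array([200.65, 201.25]), array([192, 191,  18,  22, 240], dtype=int32))
```

drive_tool(
  commands=[
    [-0.2,0.03,0,0,0,0,0.2],
    [-0.2,0.03,0,0,0,0,0.2],
    [0,0,0,0,0,0,0.2],
  ],
)

```text
time_s: 14.9
position: [0.5878, 0.1827, 0.2477]
tool_rot: [0.223, 3.13, -0.001]
force: [3.0, -2.0, 5.8]
opening: 0.247
grip_force: 70.2
```

```bash
python3 - <<'E' | tail -2
from tr import *
st(); run()
E
```

```text
t 14.9 p [0.5878 0.1827 0.2477] yang 81.84 z [ 0.003 -0.001 -1.   ] F [ 3.03 -1.98  5.85] M [-0.523 -0.547 -0.211] op 0.247 g 70.2 q [ 0.07  0.76 -0.86  1.55  0.62  1.12  0.5 ]
(array([201.09243697, 202.47058824]), array([193, 192,  17,  22, 238], dtype=int32))
```

```bash
cat > edge.py <<'E'
from tr import *
def edge(g,f=None,p=None):
    f=f or fit.d["scene"]; p=fit.p if p is None else p; out=[]
    ths=np.arange(1.25,1.9,.01)
    for sgn in((-.060,-.025),(.03,.06)):
        sc=[]
        for th in ths:
            uv=np.array([proj(f,fit.W(p,(.085-.139*np.cos(th),y,.108+.139*np.sin(th)))) for y in np.linspace(*sgn,40)],np.float32)
            sc.append(cv2.remap(g,uv[:,:1],uv[:,1:],1).mean())
        sc=np.array(sc);i=sc.argmax();out.append((ths[i].round(2),sc[i].round(0)))
    return out
if __name__=="__main__":
    import glob
    for n in sorted(glob.glob("pics/x*.png"),key=lambda s:float(s[6:-4])): print(n,edge(cv2.imread(n,0).astype(np.float32)))
    m=cv2.resize(cv2.imread("pics/k.png",0),(140,140),interpolation=cv2.INTER_AREA);M=np.zeros((480,640),np.float32);M[189:329,132:272]=m;print("k",edge(M))
E
python3 edge.py|tail -9; ls pics
```

```text
tab pred [0.41523843 0.20406616 0.108     ] knob [0.48157022 0.19462723 0.088     ]
pics/x11.65.png [(np.float64(1.72), np.float32(185.0)), (np.float64(1.72), np.float32(183.0))]
pics/x12.07.png [(np.float64(1.82), np.float32(182.0)), (np.float64(1.81), np.float32(155.0))]
pics/x13.25.png [(np.float64(1.6), np.float32(187.0)), (np.float64(1.6), np.float32(176.0))]
pics/x13.68.png [(np.float64(1.58), np.float32(195.0)), (np.float64(1.58), np.float32(185.0))]
pics/x14.10.png [(np.float64(1.56), np.float32(191.0)), (np.float64(1.56), np.float32(162.0))]
pics/x14.53.png [(np.float64(1.55), np.float32(183.0)), (np.float64(1.54), np.float32(166.0))]
pics/x14.95.png [(np.float64(1.53), np.float32(203.0)), (np.float64(1.53), np.float32(191.0))]
k [(np.float64(1.4), np.float32(203.0)), (np.float64(1.4), np.float32(200.0))]
a.png
b.png
c.png
d.png
e.png
g.png
i.png
j.png
k.png
scene0.png
top0.png
x11.65.png
x12.07.png
x13.25.png
x13.68.png
x14.10.png
x14.53.png
x14.95.png
z.png
```

drive_tool(
  commands=[
    [-0.2,0.03,0,0,0,0,0.2],
    [-0.2,0.03,0,0,0,0,0.2],
    [0,0,0,0,0,0,0.2],
  ],
)

```text
time_s: 15.32
position: [0.5847, 0.183, 0.2478]
tool_rot: [0.224, 3.129, -0.001]
force: [5.7, -2.8, 4.7]
opening: 0.249
grip_force: 71.2
```

```bash
python3 - <<'E' | tail -3
from edge import *
st(); run(); 
f=env.grab_frame("scene");print(edge(cv2.cvtColor(f["frame"],cv2.COLOR_RGB2GRAY).astype(np.float32)))
E
```

```text
t 15.32 p [0.5847 0.183  0.2478] yang 81.81 z [ 0.005 -0.001 -1.   ] F [ 5.68 -2.84  4.66] M [-0.586 -1.019 -0.191] op 0.249 g 71.2 q [ 0.07  0.76 -0.86  1.56  0.62  1.12  0.5 ]
(array([201.45378151, 203.57142857]), array([193, 194,  17,  21, 238], dtype=int32))
[(np.float64(1.51), np.float32(197.0)), (np.float64(1.51), np.float32(195.0))]
```

drive_tool(
  commands=[
    [0.2,-0.03,0,0,0,0,0.2],
    [0.2,-0.03,0,0,0,0,0.2],
    [0,0,0,0,0,0,0.2],
    [0,0,0,0,0,0,0.35],
    [0,0,0,0,0,0,0.35],
  ],
)

```text
time_s: 16.05
position: [0.5851, 0.184, 0.2465]
tool_rot: [-0.219, -3.132, 0.001]
force: [-0.5, -0.2, -0.6]
opening: 0.35
grip_force: 0.0
```

```bash
cat > e2.py <<'E'
from edge import *
st(); f=env.grab_frame("scene");cv2.imwrite("pics/y%.2f.png"%env.get_obs()["time_s"],f["frame"][:,:,::-1]);print(edge(cv2.cvtColor(f["frame"],cv2.COLOR_RGB2GRAY).astype(np.float32)))
E
python3 e2.py | tail -2
```

```text
t 16.05 p [0.5851 0.184  0.2465] yang 82.01 z [-0.002 -0.    -1.   ] F [-0.47 -0.22 -0.64] M [-0.028 -0.069  0.009] op 0.35 g 0.0 q [ 0.07  0.76 -0.86  1.55  0.62  1.12  0.5 ]
[(np.float64(1.57), np.float32(202.0)), (np.float64(1.58), np.float32(192.0))]
```

The guard stands propped at about 1.57 rad with the fingers open, and the force readings are near zero. Retreating upward, then over to the knob.

drive_tool(
  commands=[
    [0,0,0,0,0,0,0.7],
    [0,0,0,0,0,0,0.7],
    [0,0,2,0,0,0,0.7],
    [0,0,3,0,0,0,0.7],
    [0,0,4,0,0,0,0.7],
    [0,0,0,0,0,0,0.5],
    [-2.5,0.3,0,0,0,8,0.25],
    [-2.5,0.3,0,0,0,8,0.25],
    [-2.5,0.3,0,0,0,8,0.25],
    [-2.5,0.2,0,0,0,8,0.25],
    [0,0,0,0,0,2,0.25],
    [0,0,0,0,0,0,0.25],
  ],
)

```text
time_s: 17.6
position: [0.4869, 0.1943, 0.3367]
tool_rot: [0.702, -3.062, 0.0]
force: [-0.3, -0.3, 0.8]
opening: 0.25
grip_force: 0.0
```

```bash
cat > red.py <<'E'
from e2 import *
m=f["frame"]; h=cv2.cvtColor(m,cv2.COLOR_RGB2HSV)
k=(((h[...,0]<6)|(h[...,0]>174))&(h[...,1]>150)&(h[...,2]>90)); k[:,:190]=0;k[:,260:]=0;k[:280]=0;k[336:]=0
ys,xs=np.nonzero(k); c=(xs.mean(),ys.mean()) if len(xs) else None; print("red",len(xs),c)
if c:
    best=min((np.hypot(*(proj(f,fit.W(fit.p,(-.012-.025*np.cos(a),.025*np.sin(a),.0655)))-c)),a) for a in np.arange(-1,3,.02)); print(best)
E
python3 red.py | tail -4
```

```text
t 17.6 p [0.4869 0.1943 0.3367] yang 115.81 z [-0. -0. -1.] F [-0.26 -0.27  0.75] M [-0.008 -0.035 -0.027] op 0.25 g 0.0 q [ 0.18  0.6  -1.11  1.67  0.57  1.23  0.96]
[(np.float64(1.57), np.float32(232.0)), (np.float64(1.57), np.float32(234.0))]
red 15 (np.float64(224.86666666666667), np.float64(315.53333333333336))
(np.float64(1.0475089696270619), np.float64(0.7400000000000015))
```

drive_tool(
  commands=[
    [-0.5,0,-5,0,0,0,0.25],
    [0,0,-5,0,0,0,0.25],
    [0,0,-5,0,0,0,0.25],
    [0,0,-4,0,0,0,0.25],
    [0,0,0,0,0,0,0.25],
  ],
)

```text
time_s: 18.27
position: [0.4802, 0.1934, 0.1446]
tool_rot: [0.702, -3.056, 0.003]
force: [0.0, 0.3, 0.2]
opening: 0.25
grip_force: 0.0
```

drive_tool(
  commands=[
    [0,0,-1,0,0,0,0.25],
    [0,0,-1,0,0,0,0.25],
    [0,0,-0.5,0,0,0,0.25],
    [0,0,0,0,0,0,0.25],
  ],
)

```text
time_s: 18.77
position: [0.4812, 0.1948, 0.1223]
tool_rot: [-0.705, 3.061, -0.0]
force: [-0.0, -0.1, 0.2]
opening: 0.251
grip_force: 0.0
```

drive_tool(
  commands=[
    [0,0,-0.3,0,0,0,0.25],
    [0,0,-0.3,0,0,0,0.25],
    [0,0,-0.2,0,0,0,0.25],
    [0,0,0,0,0,0,0.25],
  ],
)

```text
time_s: 19.27
position: [0.481, 0.1949, 0.1141]
tool_rot: [0.705, -3.061, -0.0]
force: [-0.2, -0.1, 0.0]
opening: 0.251
grip_force: 0.0
```

drive_tool(
  commands=[
    [0,0,-0.2,0,0,0,0.25],
    [0,0,-0.2,0,0,0,0.25],
    [0,0,0,0,0,0,0.25],
  ],
)

```text
time_s: 19.65
position: [0.481, 0.1948, 0.11]
tool_rot: [0.705, -3.061, 0.0]
force: [-0.4, 0.1, 0.0]
opening: 0.247
grip_force: 0.0
```

drive_tool(
  commands=[
    [0,0,-0.2,0,0,0,0.25],
    [0,0,-0.2,0,0,0,0.25],
    [0,0,0,0,0,0,0.25],
  ],
)

```text
time_s: 20.02
position: [0.481, 0.1948, 0.106]
tool_rot: [0.705, -3.061, 0.0]
force: [-0.8, -0.3, 0.5]
opening: 0.253
grip_force: 0.0
```

drive_tool(
  commands=[
    [0,0,-0.2,0,0,0,0.25],
    [0,0,-0.2,0,0,0,0.25],
    [0,0,0,0,0,0,0.25],
  ],
)

```text
time_s: 20.4
position: [0.481, 0.1948, 0.102]
tool_rot: [0.705, -3.061, 0.0]
force: [-0.1, 0.4, 0.1]
opening: 0.249
grip_force: 0.0
```

drive_tool(
  commands=[
    [0,0,-0.2,0,0,0,0.25],
    [0,0,-0.2,0,0,0,0.25],
    [0,0,0,0,0,0,0.25],
  ],
)

```text
time_s: 20.78
position: [0.481, 0.1948, 0.098]
tool_rot: [0.705, -3.061, 0.0]
force: [-0.3, 0.9, 0.2]
opening: 0.247
grip_force: 0.0
```

drive_tool(
  commands=[
    [0,0,-0.2,0,0,0,0.25],
    [0,0,0,0,0,0,0.25],
  ],
)

```text
time_s: 21.02
position: [0.481, 0.1948, 0.0961]
tool_rot: [0.705, -3.061, 0.0]
force: [0.1, 0.0, 0.3]
opening: 0.249
grip_force: 0.0
```

drive_tool(
  commands=[
    [0,0,-0.2,0,0,0,0.25],
    [0,0,-0.2,0,0,0,0.25],
    [0,0,0,0,0,0,0.25],
  ],
)

```text
time_s: 21.4
position: [0.481, 0.1948, 0.092]
tool_rot: [0.705, -3.061, 0.0]
force: [0.5, 0.1, -0.4]
opening: 0.249
grip_force: 0.0
```

drive_tool(
  commands=[
    [0,0,-0.2,0,0,0,0.25],
    [0,0,0,0,0,0,0.25],
  ],
)

```text
time_s: 21.65
position: [0.481, 0.1948, 0.0901]
tool_rot: [0.705, -3.061, 0.0]
force: [-0.8, 0.3, 0.3]
opening: 0.25
grip_force: 0.0
```

drive_tool(
  commands=[
    [0,0,-0.2,0,0,0,0.25],
    [0,0,0,0,0,0,0.25],
  ],
)

```text
time_s: 21.9
position: [0.481, 0.1948, 0.0881]
tool_rot: [0.705, -3.061, 0.0]
force: [-0.3, -0.0, 0.2]
opening: 0.251
grip_force: 0.0
```

drive_tool(
  commands=[
    [0,0,-0.15,0,0,0,0.25],
    [0,0,0,0,0,0,0.25],
  ],
)

```text
time_s: 22.15
position: [0.4811, 0.1948, 0.0866]
tool_rot: [0.705, -3.061, -0.0]
force: [-0.8, -0.2, -0.1]
opening: 0.25
grip_force: 0.0
```

drive_tool(
  commands=[
    [0,0,-0.15,0,0,0,0.25],
    [0,0,0,0,0,0,0.25],
  ],
)

```text
time_s: 22.4
position: [0.4811, 0.1948, 0.0851]
tool_rot: [0.705, -3.061, 0.0]
force: [0.5, 0.2, -0.5]
opening: 0.25
grip_force: 0.0
```

drive_tool(
  commands=[
    [0,0,-0.15,0,0,0,0.25],
    [0,0,0,0,0,0,0.25],
  ],
)

```text
time_s: 22.65
position: [0.4812, 0.195, 0.0847]
tool_rot: [-0.705, 3.06, -0.001]
force: [-1.3, -2.3, 9.1]
opening: 0.25
grip_force: 4.7
```

drive_tool(
  commands=[
    [0,0,-0.15,0,0,0,0.25],
    [0,0,0,0,0,0,0.25],
  ],
)

```text
time_s: 22.9
position: [0.4813, 0.1951, 0.0845]
tool_rot: [-0.705, 3.059, -0.002]
force: [-3.5, -4.2, 20.6]
opening: 0.25
grip_force: 10.9
```

```bash
python3 red.py | tail -4
```

```text
t 22.9 p [0.4813 0.1951 0.0845] yang 115.96 z [ 0.002 -0.001 -1.   ] F [-3.47 -4.21 20.59] M [-0.833  0.794 -0.026] op 0.25 g 10.9 q [ 0.    0.9  -0.83  1.98  1.01  0.75  0.57]
[(np.float64(1.33), np.float32(71.0)), (np.float64(1.57), np.float32(235.0))]
red 15 (np.float64(224.86666666666667), np.float64(315.53333333333336))
(np.float64(1.0475089696270619), np.float64(0.7400000000000015))
```

The tips touch the knob top at TCP z = 0.085, so the true tips sit 11 mm above the reported TCP. To grip with tips near z = 0.074, I need TCP about 0.062.

drive_tool(
  commands=[
    [0,0,1,0,0,0,0.25],
    [0,0,1,0,0,0,0.5],
    [0,0,0,0,0,0,0.75],
    [0,0,0,0,0,0,0.75],
    [0,0,0,0,0,0,0.75],
    [0,0,-1,0,0,0,0.75],
    [0,0,-1,0,0,0,0.75],
    [0,0,-1,0,0,0,0.75],
    [0,0,0,0,0,0,0.75],
  ],
)

```text
time_s: 24.08
position: [0.4805, 0.1945, 0.0711]
tool_rot: [0.705, -3.059, 0.001]
force: [-0.6, 0.0, 0.5]
opening: 0.749
grip_force: 0.0
```

drive_tool(
  commands=[
    [0,0,-0.6,0,0,0,0.75],
    [0,0,-0.4,0,0,0,0.75],
    [0,0,0,0,0,0,0.65],
  ],
)

```text
time_s: 24.45
position: [0.481, 0.1948, 0.062]
tool_rot: [0.705, -3.061, 0.0]
force: [0.5, 0.4, 0.6]
opening: 0.654
grip_force: 0.0
```

Now close on the knob.

drive_tool(
  commands=[
    [0,0,0,0,0,0,0.55],
    [0,0,0,0,0,0,0.48],
    [0,0,0,0,0,0,0.42],
    [0,0,0,0,0,0,0.38],
    [0,0,0,0,0,0,0.35],
  ],
)

```text
time_s: 25.08
position: [0.4809, 0.1958, 0.0629]
tool_rot: [-0.706, 3.061, 0.002]
force: [-1.2, 0.7, 5.6]
opening: 0.396
grip_force: 59.3
```

```bash
python3 red.py | tail -4
```

```text
t 25.07 p [0.4809 0.1958 0.0629] yang 115.97 z [ 0.     0.001 -1.   ] F [-1.15  0.67  5.62] M [0.166 0.378 0.049] op 0.396 g 59.3 q [-0.02  0.93 -0.79  1.99  1.06  0.71  0.53]
[(np.float64(1.33), np.float32(71.0)), (np.float64(1.57), np.float32(235.0))]
red 8 (np.float64(224.125), np.float64(317.0))
(np.float64(0.5769166198682053), np.float64(0.7600000000000016))
```

drive_tool(
  commands=[
    [0,0.1,0,0,0,-4,0.35],
    [0,0,0,0,0,-4,0.35],
    [0,0,0,0,0,-4,0.35],
    [0,0,0,0,0,-4,0.35],
    [0,0,0,0,0,-4,0.35],
    [0,0,0,0,0,0,0.35],
  ],
)

```text
time_s: 25.88
position: [0.4805, 0.1973, 0.0629]
tool_rot: [-0.166, 3.137, 0.003]
force: [-3.7, 2.1, 7.2]
opening: 0.397
grip_force: 59.8
```

```bash
cat > m.py <<'E'
from red import *
M=[]
for _ in range(6):
    env.grab_frame("scene"); o=env.get_obs(); M.append(o["wrist_torque"][2])
print("Mz",np.mean(M).round(3),np.std(M).round(3))
bgr=f["frame"][270:340,190:270]; np.save("pics/last.npy",bgr)
E
python3 m.py | tail -5
```

```text
t 25.88 p [0.4805 0.1973 0.0629] yang 96.04 z [-0.     0.002 -1.   ] F [-3.75  2.05  7.18] M [ 0.441  0.64  -0.016] op 0.397 g 59.8 q [-0.06  0.91 -0.72  1.99  1.01  0.66  0.22]
[(np.float64(1.33), np.float32(74.0)), (np.float64(1.57), np.float32(235.0))]
red 8 (np.float64(220.125), np.float64(315.5))
(np.float64(1.1074610442512216), np.float64(1.0800000000000018))
Mz -0.051 0.024
```

drive_tool(
  commands=[
    [-0.04,0.02,0,0,0,-4,0.35],
    [0,0,-0.05,0,0,-4,0.35],
    [0,0,0,0,0,-2,0.35],
    [0,0,0,0,0,0,0.35],
  ],
)

```text
time_s: 26.72
position: [0.4805, 0.1981, 0.0629]
tool_rot: [0.107, 3.139, 0.005]
force: [-3.2, 0.8, 10.4]
opening: 0.397
grip_force: 60.2
```

```bash
python3 m.py | tail -5
```

```text
t 26.73 p [0.4805 0.1981 0.0629] yang 86.08 z [ 0.001  0.003 -1.   ] F [-3.17  0.84 10.39] M [ 0.464  0.628 -0.042] op 0.397 g 60.2 q [-0.08  0.89 -0.68  1.99  0.99  0.63  0.07]
[(np.float64(1.33), np.float32(74.0)), (np.float64(1.57), np.float32(235.0))]
red 11 (np.float64(218.72727272727272), np.float64(314.09090909090907))
(np.float64(0.9946173613476677), np.float64(1.240000000000002))
Mz -0.04 0.036
```

drive_tool(
  commands=[
    [-0.02,0,-0.05,0,0,-3,0.35],
    [0,0,0,0,0,-3,0.35],
    [0,0,0,0,0,0,0.35],
  ],
)

```text
time_s: 27.45
position: [0.4806, 0.1986, 0.0628]
tool_rot: [0.271, 3.128, 0.006]
force: [-3.4, 1.8, 13.4]
opening: 0.396
grip_force: 60.6
```

```bash
python3 m.py | tail -5
```

```text
t 27.45 p [0.4806 0.1986 0.0628] yang 80.09 z [ 0.002  0.004 -1.   ] F [-3.41  1.82 13.43] M [ 0.495  0.747 -0.019] op 0.396 g 60.6 q [-0.09  0.89 -0.66  1.99  0.97  0.61 -0.02]
[(np.float64(1.33), np.float32(75.0)), (np.float64(1.57), np.float32(234.0))]
red 9 (np.float64(218.77777777777777), np.float64(312.77777777777777))
(np.float64(0.1051088256282556), np.float64(1.320000000000002))
Mz -0.037 0.011
```

drive_tool(
  commands=[
    [0,0,0.1,0,0,-3,0.35],
    [0,0,0,0,0,-2,0.35],
    [0,0,0,0,0,0,0.35],
  ],
)

```text
time_s: 28.18
position: [0.4806, 0.199, 0.063]
tool_rot: [0.408, 3.114, 0.008]
force: [-2.2, 4.5, 5.1]
opening: 0.4
grip_force: 60.7
```

```bash
python3 m.py | tail -5
```

```text
t 28.18 p [0.4806 0.199  0.063 ] yang 75.07 z [ 0.001  0.005 -1.   ] F [-2.21  4.51  5.14] M [ 1.067  0.367 -0.026] op 0.4 g 60.7 q [-0.1   0.88 -0.64  1.99  0.95  0.59 -0.09]
[(np.float64(1.33), np.float32(76.0)), (np.float64(1.57), np.float32(234.0))]
red 12 (np.float64(217.83333333333334), np.float64(312.1666666666667))
(np.float64(0.542041407776469), np.float64(1.4000000000000021))
Mz -0.016 0.034
```

drive_tool(
  commands=[
    [0,0.03,0,0,0,-3,0.35],
    [0,0,0,0,0,0,0.35],
    [0,0,0,0,0,0,0.35],
  ],
)

```text
time_s: 28.9
position: [0.4807, 0.1992, 0.063]
tool_rot: [0.489, 3.103, 0.008]
force: [-1.6, 5.1, 5.1]
opening: 0.4
grip_force: 60.7
```

```bash
sed -i 's/range(6)/range(10)/' m.py; python3 m.py | tail -5
```

```text
t 28.9 p [0.4807 0.1992 0.063 ] yang 72.1 z [ 0.001  0.005 -1.   ] F [-1.65  5.13  5.11] M [ 1.11   0.362 -0.025] op 0.4 g 60.7 q [-0.11  0.88 -0.62  1.99  0.94  0.59 -0.13]
[(np.float64(1.33), np.float32(76.0)), (np.float64(1.57), np.float32(234.0))]
red 10 (np.float64(217.2), np.float64(311.7))
(np.float64(0.8597230700888097), np.float64(1.4600000000000022))
Mz -0.019 0.033
```

drive_tool(
  commands=[
    [0,0.03,0,0,0,-3,0.35],
    [0,0,0,0,0,0,0.35],
    [0,0,0,0,0,0,0.35],
  ],
)

```text
time_s: 29.82
position: [0.4808, 0.1994, 0.0629]
tool_rot: [0.57, 3.089, 0.007]
force: [-2.7, 5.3, 4.2]
opening: 0.396
grip_force: 60.7
```

```bash
python3 m.py | tail -5
```

```text
t 29.82 p [0.4808 0.1994 0.0629] yang 69.11 z [ 0.001  0.005 -1.   ] F [-2.71  5.26  4.24] M [1.147 0.333 0.023] op 0.396 g 60.7 q [-0.12  0.88 -0.61  1.99  0.93  0.58 -0.18]
[(np.float64(1.34), np.float32(77.0)), (np.float64(1.57), np.float32(232.0))]
red 10 (np.float64(217.2), np.float64(311.3))
(np.float64(0.6766157202199249), np.float64(1.5000000000000022))
Mz -0.008 0.028
```

drive_tool(
  commands=[
    [0,0,0,0,0,-2.5,0.35],
    [0,0,0,0,0,0,0.35],
  ],
)

```text
time_s: 30.62
position: [0.4809, 0.1996, 0.0629]
tool_rot: [0.637, 3.076, 0.008]
force: [-1.2, 5.7, 4.9]
opening: 0.398
grip_force: 60.7
```

```bash
python3 m.py | tail -5
```

```text
t 30.62 p [0.4809 0.1996 0.0629] yang 66.59 z [ 0.001  0.005 -1.   ] F [-1.23  5.69  4.89] M [ 1.139  0.379 -0.017] op 0.398 g 60.7 q [-0.12  0.87 -0.6   1.99  0.92  0.57 -0.21]
[(np.float64(1.33), np.float32(77.0)), (np.float64(1.57), np.float32(231.0))]
red 10 (np.float64(217.0), np.float64(310.8))
(np.float64(0.6583613025830041), np.float64(1.5400000000000023))
Mz -0.017 0.023
```

drive_tool(
  commands=[
    [0,0.03,0,0,0,-2.5,0.35],
    [0,0,0,0,0,0,0.35],
  ],
)

```text
time_s: 31.42
position: [0.481, 0.1998, 0.0629]
tool_rot: [0.704, 3.061, 0.008]
force: [-2.9, 4.9, 4.2]
opening: 0.398
grip_force: 60.7
```

```bash
python3 m.py | tail -5
```

```text
t 31.43 p [0.481  0.1998 0.0629] yang 64.09 z [ 0.002  0.005 -1.   ] F [-2.89  4.89  4.21] M [ 1.061  0.296 -0.01 ] op 0.398 g 60.7 q [-0.13  0.87 -0.59  1.99  0.91  0.56 -0.25]
[(np.float64(1.33), np.float32(78.0)), (np.float64(1.57), np.float32(230.0))]
red 11 (np.float64(217.0), np.float64(310.1818181818182))
(np.float64(0.44793241749479795), np.float64(1.6000000000000023))
Mz -0.002 0.034
```

drive_tool(
  commands=[
    [0,0,0,0,0,-3,0.35],
    [0,0,0,0,0,0,0.35],
  ],
)

```text
time_s: 32.22
position: [0.481, 0.2, 0.0629]
tool_rot: [0.784, 3.042, 0.008]
force: [-1.1, 6.6, 4.1]
opening: 0.401
grip_force: 60.7
```

```bash
python3 m.py | tail -5
```

```text
t 32.23 p [0.481  0.2    0.0629] yang 61.1 z [ 0.002  0.005 -1.   ] F [-1.1   6.64  4.06] M [ 1.222  0.288 -0.038] op 0.401 g 60.7 q [-0.14  0.87 -0.58  1.99  0.9   0.55 -0.29]
[(np.float64(1.35), np.float32(78.0)), (np.float64(1.57), np.float32(229.0))]
red 12 (np.float64(216.66666666666666), np.float64(309.9166666666667))
(np.float64(0.6791329336634641), np.float64(1.6200000000000023))
Mz 0.035 0.034
```

drive_tool(
  commands=[
    [0,0,0,0,0,-1,0.35],
    [0,0,0,0,0,0,0.35],
  ],
)

```text
time_s: 33.02
position: [0.4811, 0.2001, 0.063]
tool_rot: [0.81, 3.035, 0.009]
force: [-0.8, 5.6, 5.0]
opening: 0.403
grip_force: 60.7
```

```bash
sed -i 's/range(10)/range(14)/' m.py; python3 m.py | tail -5
```

```text
t 33.02 p [0.4811 0.2001 0.063 ] yang 60.12 z [ 0.002  0.005 -1.   ] F [-0.79  5.59  4.97] M [1.246 0.259 0.061] op 0.403 g 60.7 q [-0.14  0.87 -0.57  1.99  0.9   0.55 -0.3 ]
[(np.float64(1.33), np.float32(78.0)), (np.float64(1.57), np.float32(228.0))]
red 10 (np.float64(216.5), np.float64(309.8))
(np.float64(0.8068138485467106), np.float64(1.6400000000000023))
Mz 0.065 0.032
```

drive_tool(
  commands=[
    [0,0,0,0,0,-0.8,0.35],
    [0,0,0,0,0,0,0.35],
  ],
)

```text
time_s: 34.02
position: [0.4811, 0.2001, 0.063]
tool_rot: [0.831, 3.029, 0.009]
force: [-1.3, 5.9, 4.1]
opening: 0.4
grip_force: 60.7
```

```bash
python3 m.py | tail -5
```

```text
t 34.02 p [0.4811 0.2001 0.063 ] yang 59.33 z [ 0.002  0.005 -1.   ] F [-1.31  5.87  4.06] M [1.176 0.212 0.1  ] op 0.4 g 60.7 q [-0.14  0.87 -0.57  1.99  0.89  0.55 -0.31]
[(np.float64(1.33), np.float32(78.0)), (np.float64(1.57), np.float32(228.0))]
red 10 (np.float64(216.4), np.float64(309.6))
(np.float64(0.8527735705543497), np.float64(1.6600000000000024))
Mz 0.105 0.032
```

The stop is felt: torque is up about 0.11 Nm over the free-turning level, roughly 4.5 N on the lug. Releasing and retreating straight up.

drive_tool(
  commands=[
    [0,0,0,0,0,0,0.45],
    [0,0,0,0,0,0,0.6],
    [0,0,0,0,0,0,0.75],
    [0,0,0,0,0,0,0.75],
    [0,0,1,0,0,0,0.75],
    [0,0,3,0,0,0,0.75],
    [0,0,4,0,0,0,0.75],
    [-1,0,5,0,0,0,0.75],
    [-2,0,4,0,0,0,0.75],
    [0,0,0,0,0,0,0.75],
  ],
)

```text
time_s: 36.02
position: [0.4506, 0.1983, 0.2355]
tool_rot: [0.832, 3.025, 0.006]
force: [-0.4, 0.8, -0.3]
opening: 0.748
grip_force: 0.0
```

```bash
python3 red.py | tail -4
```

```text
t 36.02 p [0.4506 0.1983 0.2355] yang 59.24 z [ 0.005  0.002 -1.   ] F [-0.41  0.84 -0.32] M [ 0.012 -0.037  0.001] op 0.748 g 0.0 q [ 0.01  0.59 -0.82  1.92  0.57  0.87 -0.08]
[(np.float64(1.77), np.float32(107.0)), (np.float64(1.58), np.float32(141.0))]
red 16 (np.float64(216.3125), np.float64(309.6875))
(np.float64(0.9638608329853509), np.float64(1.6400000000000023))
```

```bash
python3 -c "
from bench import env
print(env.sign_off())"
```

```text
the job is handed in; nothing more can be done
None
```

I handed the job in with the guard propped at about 1.57 rad by the camera and the dial turned to its stop with an estimated 4.5 N on the lug; the gripper was clear, but the sign-off gave no verdict, and I didn't check the loose items in the images.

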